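# Pack out the jig stop and hold the tile flush

### The job

Lift the small vial out of the squaring jig and stand it upright on the worktop clear of the jig plate. Then set the parallel spacer (not the wedge) down into the one gap between tile and stops that is wide enough for it, the one in front of the shallow stop, lengthwise along the stop, and let go of it. Then push the tile straight back with the fingers until its far edge bears flush on the deep stop and on the spacer, with the spacer backed by the shallow stop, and finish while still holding it pressed there; leave the wedge, the timer and the other two vials where they are.

Things in the scene. Friction and masses are not known exactly. Their poses are not given: they have to be found in the camera images.
- jig: Fixed steel plate, 170 (x) x 200 (y) x 8 mm; origin at the centre of its underside, upper face at z = 8 mm. x axis points away from the robot to the edge with the two stops (turned up to 0.2 rad), y along the row of stops. On the worktop behind, tall and solid: a lever press (0.4 m high, world x over 0.63, y 0 to 0.2) and a balance case (x over 0.6, y under -0.25); keep wrist and arm off them.
- shallow_stop: Fixed dark steel block, 20 (x) x 50 (y) x 16 mm high, on the plate's far edge, axes as the jig's. Origin on its underside, at x = 70, y = +32 or -32 mm of the jig (deep stop at the other); front face at its x = -10 mm, back at +10, y = -25 to 25. Its face lies 20 mm behind the deep stop's; gap to the tile 27 to 37 mm at the start.
- deep_stop: Dark steel stop block like the other but 40 mm deep: front face at x = -30 mm in its frame, back at +10 mm, 50 mm wide in y, 16 mm high, origin on its underside. The gap between it and the tile is 7 to 17 mm at the start, too narrow for the spacer.
- tile: Loose white ceramic tile, 70 (x) x 110 (y) x 15 mm, about 0.18 kg, lying flat on the jig plate in front of the stops, about 12 mm off the deep stop, turned up to 0.05 rad relative to the jig. Origin at the centre of its underside, x toward the stops. Bare plate 35 to 50 mm wide lies between its near edge and the plate's near edge.
- spacer: Loose aluminium spacer, 0.12 kg: foot 20 (x, thickness) x 45 (y, length) x 20 mm high with parallel sides; on it an upright grip tab 12 (x) x 28 (y) mm up to 54 mm above the underside. Origin at the centre of the underside. Stands on the worktop left or right of the jig (wedge on the other side), turned up to 0.5 rad. As thick as the step between the stops.
- wedge: Loose aluminium wedge, same grip tab and height as the spacer, but its foot tapers in plan from 24 mm at one end to 6 mm at the other over 45 mm (y). Origin at the centre of the underside. Not to be used; leave it alone.
- vial: Small brown glass vial with a blue cap, 23 mm in diameter, 46 mm tall, standing upright on the jig plate in the wide gap between the tile and the shallow stop. Origin at the centre of its underside, z up. The worktop round world x 0.49, y 0.27 is free (40 mm about) to stand it on.
- timer: White bench timer, 52 x 62 x 19 mm, on the worktop to the left; bystander. Origin at the centre of its underside.
- white_vial: White-capped pale vial, 27 mm in diameter, 56 mm tall, on the worktop to the left; bystander. Origin at the centre of its underside.
- green_vial: Green-capped pale vial, 31 mm in diameter, 63 mm tall, on the worktop to the left; bystander. Origin at the centre of its underside.
Not all that is in view belongs to the job. Of the things shaped like the tile, the white one is meant.

How it is judged:
On the way, in this order (a step that is already met when the one before it is completed fails the run):
1. the vial stands upright on the worktop, clear of the jig plate, let go ((x of vial in the frame of jig below -0.095 m or x of vial in the frame of jig above 0.095 m or y of vial in the frame of jig below -0.11 m or y of vial in the frame of jig above 0.11 m) and height (world z) of vial between -0.01 and 0.006 m and angle between vial's own z axis and vertical below 0.1 rad and contact force between the fingers and vial below 0.1 N), for 0.2 s.
2. the spacer stands on the plate in the gap in front of the shallow stop, lengthwise along it, let go (x of spacer in the frame of shallow_stop between -0.036 and -0.016 m and y of spacer in the frame of shallow_stop between -0.015 and 0.015 m and z of spacer in the frame of shallow_stop between -0.003 and 0.003 m and angle between spacer's own z axis and vertical below 0.06 rad and contact force between the fingers and spacer below 0.1 N and angle between the y axis of spacer and the y axis of shallow_stop, either way round below 0.2 rad), for 0.2 s.
At the end, for the whole second after the job is handed in: Fingers press the tile (>2 N) against deep stop or spacer (>0.5 N); tile flat, square (0.025 rad), its edge within 2 mm of the deep stop; spacer within 2.5 mm of the shallow stop, 0.06 rad, 15 mm of its middle, untouched; vial upright on the worktop, axis 10 mm or more off the plate (all of step 1 and x of spacer in the frame of shallow_stop between -0.036 and -0.016 m and y of spacer in the frame of shallow_stop between -0.015 and 0.015 m and z of spacer in the frame of shallow_stop between -0.003 and 0.003 m and angle between spacer's own z axis and vertical below 0.06 rad and contact force between the fingers and spacer below 0.1 N and x of spacer in the frame of shallow_stop between -0.0225 and -0.016 m and angle between the y axis of spacer and the y axis of shallow_stop, either way round below 0.06 rad and angle between the x axis of tile and the x axis of jig, either way round below 0.025 rad and x of tile in the frame of deep_stop between -0.067 and -0.06 m and z of tile in the frame of jig between 0.005 and 0.011 m and angle between tile's own z axis and vertical below 0.03 rad and (contact force between tile and deep_stop above 0.5 N or contact force between tile and spacer above 0.5 N) and contact force between the fingers and tile above 2 N); the arm keeps its last pose, push and grip.
It fails at once if the wedge is moved more than 30 mm (distance of wedge from where it was at the start of the episode above 0.03 m).
It fails at once if the timer is moved more than 30 mm (distance of timer from where it was at the start of the episode above 0.03 m).
It fails at once if the white vial is moved more than 30 mm (distance of white_vial from where it was at the start of the episode above 0.03 m).
It fails at once if the green vial is moved more than 30 mm (distance of green_vial from where it was at the start of the episode above 0.03 m).
It fails at once if the small vial is knocked over (angle between vial's own z axis and vertical above 0.7 rad).
It also fails if it takes over 72 s, if anything falls off the work surface, if the arm or the gripper's body presses on something with over 40 N, if the wrist force passes 120 N, or if a joint passes its speed limit or range.

### The arm

A 6-joint arm with a two-finger parallel gripper is mounted at the origin on a cart in front of the work surface, level with it; the furniture and walls round the work are solid. World frame = base frame: x ahead of the robot, y to its left, z up, the work surface at z = 0. Lengths are in m, angles in rad, forces in N, time in s.
With the tool pointing down it reaches from about 0.25 to 0.725 m from the base axis. Payload 4 kg.
Tool frame: the origin (TCP) lies on the centre line of the jaws, within the pads' length; the fingertips stand 22 mm ahead of it and the grasp point (between the pads) lies 3 mm ahead of it; z points along the fingers, y is the line along which they close (so a half turn about z gives the same grasp; the last joint's range is limited). The gripper opens to 85 mm and grips with 20 to 120 N. Pads are 22 mm wide; open, the fingers measure 114 mm over their backs; the gripper's body (76 mm by 85 mm) begins 54 mm behind the grasp point. The pads swing forward as they close: fully open they stand 13 mm farther back than shut.
Start: joints at [1.342, 0.241, 0.005, 1.335, 0, 1.571], TCP at [0.113, 0.487, 0.253] pointing down, gripper open.
Joint ranges: [-2.72, 2.72], [-1.05, 1.87], [-1.09, 1.28], [-1.99, 2.15], [-1.42, 1.44], [-3.14, 3.14]. Speed limits (rad/s): [2.79, 2.79, 3.14, 3.14, 3.14, 3.14].

### API

Orientations are given as a unit quaternion [w, x, y, z].
In Python, from plant import state, viewer, manip gives the robot as it stands.
- The arm moves only by the tool servo_tool, never from a script. Its argument "motion" is text: rows parted by semicolons, each of 5 numbers parted by spaces: the shift along the tool's x, y, z in units of 0.4 m (1.0 is 0.4 m), then the turn about the tool's z in units of 180 degrees (1.0 is 180 degrees), then the closure, from -1 (fully open) to 1 (shut). A call has 1 to 8 rows; each row is the pose to reach, as a shift and turn from the pose commanded when the call began, along the tool's axes at that moment, turning the shorter way round; what a row does not reach only later rows make up. A row lasts 1/10 s, in which the tool goes at most 50 mm and 8.59 degrees, less where a joint would pass 70% of its speed; a pose out of reach is approached as far as the arm can. A call with a number of a shift or a turn outside -1 to 1 is refused whole. A call with a gripper value outside its range is refused whole. The fingers move at their own pace and stop on an object; "newtons" is the grip in N (left out, the last holds). Time passes only in rows, so rows that repeat a pose let the fingers close. It gives the time, the measured TCP pose, the force, the opening and the grip force at its end, in the units of the state.
- state(): the state, without advancing time (a new reading comes with each control period).
- viewer.get_image(name): name is "scene" or "top"; returns the picture (480x640x3 uint8, red, green, blue); there is no depth.
- viewer.camera_params(name): a dict with "fx", "fy", "cx", "cy" (pixels), "R" (3x3) and "t" (3): a world point X has camera coordinates R X + t. Camera axes: x right, y down, z forward; pixel columns grow to the right and rows downward; lengths in m; the calibration is good to about 2 mm. A picture is of the moment at which its call begins. camera_params takes no time and is no camera call.
- manip.finish_job(): hands the job in; it is judged then, once.
The state is a dict: "t": time; "q": joint angles; "joint_vel": joint speeds; "joint_efforts": joint torques, N m; "tcp_pos": TCP position; "eef_rot": TCP orientation; "contact_force": force on the tool from outside, world axes, zero at the start; "ft_torque": the same for the moment, N m; "width": opening from 0.0 (shut) to 1.0 (fully open); "gripper_force": force on a finger pad.
Only numpy, scipy, OpenCV 4.12 (cv2) and the standard library are available. Lean on these libraries where they do the work, as an engineer would, in place of code of your own. Each camera call takes 0.05 s, during which the arm holds its last target. There are 200 camera calls.

## Working session

There is one attempt and no reset: what is moved stays moved. The work goes in short steps, Python scripts to look and compute and a tool call to move; the robot and the scene stay as the last step left them, time stands still between calls to the robot, and variables do not carry over. Pictures are saved under pics/ and viewed, at most 10 in all, crops included, and the job is handed in when it is done.

Besides the shell and the picture viewer there is one more tool, called after "Request:" as name(argument=value, ...), one argument or row to a line, values as JSON. servo_tool: Moves the arm, as the interface text tells. Its arguments: {"type":"object","properties":{"motion":{"type":"string"},"newtons":{"type":"number"}},"required":["motion"]}

```bash
mkdir -p pics
python3 - <<'E'
from plant import state, viewer, manip
import cv2, json
s=state(); print(s)
for n in("scene","top"):
    im=viewer.get_image(n); cv2.imwrite(f"pics/{n}0.png",im[:,:,::-1]); p=viewer.camera_params(n); print(n,p)
E
```

```text
{'t': 0.0, 'q': array([ 1.34199895e+00,  2.41390280e-01,  3.72631871e-03,  1.33517381e+00,
       -2.90488202e-05,  1.57078721e+00]), 'joint_vel': array([ 0.00196381,  0.00232132,  0.00157458, -0.00150295, -0.00016158,
        0.00050236]), 'joint_efforts': array([-2.19256167e-04, -3.72319686e+01,  2.52408117e+01,  1.69163133e-02,
       -6.37973744e-05,  1.26934463e-07]), 'tcp_pos': array([0.1132806 , 0.48640741, 0.25242502]), 'eef_rot': array([-1.02089884e-04,  1.14144720e-01,  9.93463608e-01, -1.01570755e-03]), 'contact_force': array([ 0.12350653,  0.08985066, -0.03438381]), 'ft_torque': array([0.01273607, 0.04143824, 0.04409778]), 'gripper_force': 0.0, 'width': 1.003071494426008}
scene {'fx': 471.47588373175154, 'fy': 471.47588373175154, 'cx': 309.13088708346277, 'cy': 244.01620484944743, 'R': array([[ 0.55429842, -0.83196598, -0.0242046 ],
       [-0.51151096, -0.31756559, -0.79844137],
       [ 0.65658952,  0.45495571, -0.60158583]]), 't': array([-0.30197025,  0.34060443,  0.64521765])}
top {'fx': 521.0370866601686, 'fy': 521.0370866601686, 'cx': 312.83796791679407, 'cy': 234.91054957318357, 'R': array([[ 0.04849407, -0.99882246,  0.00142031],
       [-0.97812789, -0.04777719, -0.20244299],
       [ 0.20227247,  0.00842803, -0.97929302]]), 't': array([0.0092993 , 0.56000819, 1.18448142])}
```

View pics/scene0.png

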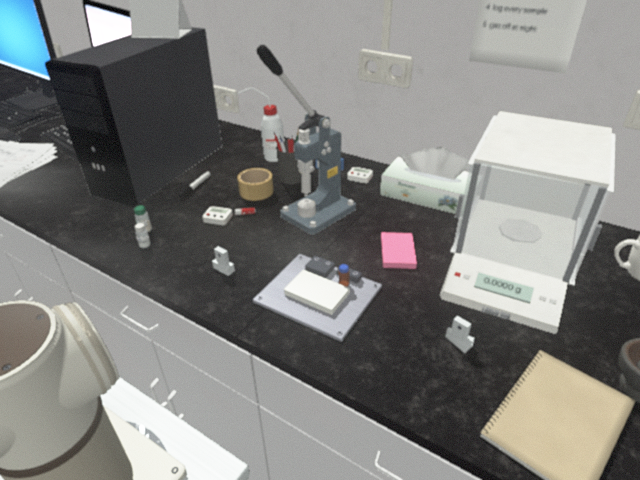

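View pics/top0.png

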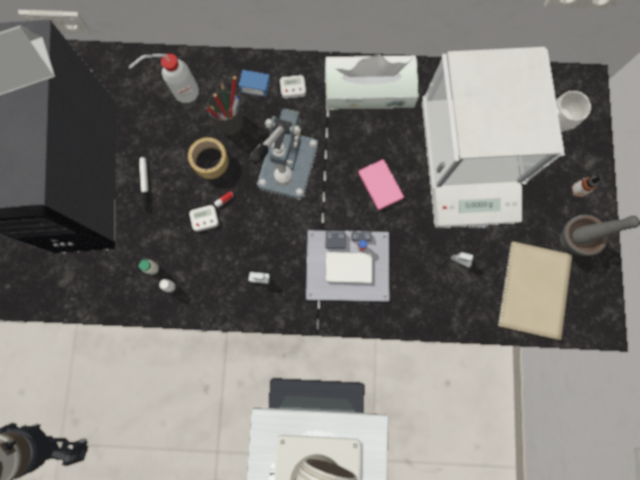

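The scene view shows the jig at about (318,295), candidates at (222,262) and (460,335), and the blue-capped vial at (344,272). In the top view the jig is at (348,265) and the candidates are at (259,278) and (462,260).

Run:
```python
import cv2,numpy as np
s=cv2.imread("pics/scene0.png");t=cv2.imread("pics/top0.png")
def c(im,x,y,w,h,W,H): return cv2.resize(im[y:y+h,x:x+w],(W,H),interpolation=cv2.INTER_CUBIC)
a=np.hstack([c(s,245,240,150,112,400,300),c(t,298,222,100,90,400,300)])
b=np.hstack([c(s,200,235,50,50,200,300),c(s,435,305,50,50,200,300),c(t,240,255,40,40,200,300),c(t,440,240,40,40,200,300)])
cv2.imwrite("pics/c0.png",np.vstack([a,b]))
```

```text
(no output)
```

View pics/c0.png

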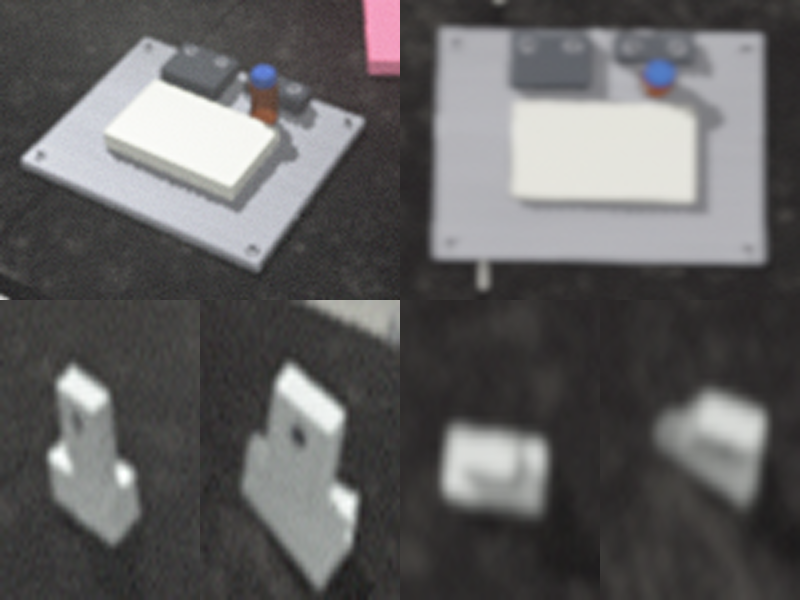

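The left part has parallel sides in both views, so it is the spacer. The right one tapers, so it is the wedge. The shallow stop is on the right (y −32), with the vial in front of it. Next I measure.

```bash
cat > h.py <<'E'
import cv2,numpy as np
from plant import state,viewer,manip
P={n:viewer.camera_params(n) for n in("scene","top")}
def cam(n): p=P[n]; return -p["R"].T@p["t"]
def ray(n,uv):
    p=P[n]; uv=np.atleast_2d(np.asarray(uv,float))
    d=np.c_[(uv[:,0]-p["cx"])/p["fx"],(uv[:,1]-p["cy"])/p["fy"],np.ones(len(uv))]@p["R"]
    return d
def onz(n,uv,z):
    c=cam(n);d=ray(n,uv); return (c+d*((z-c[2])/d[:,2])[:,None])[:,:2]
def tri(a,b):
    A=np.zeros((3,3));B=np.zeros(3)
    ds=[]
    for n,uv in(("scene",a),("top",b)):
        d=ray(n,uv)[0];d/=np.linalg.norm(d);M=np.eye(3)-np.outer(d,d);A+=M;B+=M@cam(n);ds.append((M,cam(n)))
    X=np.linalg.solve(A,B); return X,[round(1000*np.linalg.norm(M@(X-c)),1) for M,c in ds]
def proj(n,X):
    p=P[n];c=p["R"]@np.asarray(X)+p["t"];return np.array([p["fx"]*c[0]/c[2]+p["cx"],p["fy"]*c[1]/c[2]+p["cy"]])
def grab(n,k=4): return np.mean([viewer.get_image(n)[:,:,::-1].astype(float) for _ in range(k)],0).astype(np.uint8)
def blob(m,xy):
    "largest contour of mask whose bounding circle is nearest xy"
    cs=cv2.findContours(m.astype(np.uint8)*255,cv2.RETR_EXTERNAL,cv2.CHAIN_APPROX_NONE)[0]
    cs=[c for c in cs if cv2.contourArea(c)>8]
    return min(cs,key=lambda c:np.linalg.norm(c[:,0].mean(0)-xy))
E
python3 - <<'E'
from h import *
I={}
for n in P: I[n]=grab(n); cv2.imwrite(f"pics/{n}avg.png",I[n])
print("cams",cam("scene").round(3),cam("top").round(3))
S={"scene":dict(jig=(318,295),cap=(344,267),sp=(222,262),we=(460,335),roi=(245,240,395,352)),"top":dict(jig=(348,265),cap=(363,245),sp=(259,278),we=(462,260),roi=(298,222,398,312))}
U=4
for n in P:
    s=S[n]; im=cv2.resize(I[n],None,fx=U,fy=U,interpolation=cv2.INTER_CUBIC)
    hsv=cv2.cvtColor(im,cv2.COLOR_BGR2HSV); v=hsv[...,2].astype(int); sat=hsv[...,1]
    k=(np.arange(v.shape[1])/U); r=np.arange(v.shape[0])/U
    x0,y0,x1,y1=s["roi"]; roi=(k[None]>x0)&(k[None]<x1)&(r[:,None]>y0)&(r[:,None]<y1)
    px=lambda c:(c[:,0]+.5)/U-.5
    # print levels
    def at(u,w): return im[int(w*U),int(u*U)]
    tile=px(blob((im[...,0]>198)&(im[...,2]>205)&roi,np.array(s["jig"])*U))
    c=blob((v>105)&roi,np.array(s["jig"])*U); plate=px(cv2.convexHull(c))
    for nm,c,z in(("plate",plate,.008),("tile",tile,.023)):
        w=onz(n,c,z)*1000; (cx,cy),(a,b),th=cv2.minAreaRect(w.astype(np.float32)); print(n,nm,round(cx,1),round(cy,1),round(a,1),round(b,1),round(th,2))
    cap=px(blob((sat>110)&(hsv[...,0]>95)&(hsv[...,0]<130)&roi,np.array(s["cap"])*U)); print("cap",cap.min(0),cap.max(0),cap.mean(0).round(2))
    for nm in("sp","we"):
        c=px(blob((v>110),np.array(s[nm])*U)); print(nm,c.min(0),c.max(0)); 
        r_=cv2.approxPolyDP((c*10).astype(np.int32)[:,None],12,True)[:,0]/10; print(r_.tolist())
E
```

```text
cams [-0.082 -0.437  0.653] [0.308 0.026 1.273]
scene plate 507.2 -51.6 195.6 204.6 1.72
scene tile 421.2 -73.2 2.6 4.2 32.31
cap [339.125 263.875] [347.625 271.125] [343.39 267.6 ]
sp [211.375 245.375] [234.125 274.875]
[[217.1, 245.3], [213.3, 248.3], [215.1, 257.1], [211.3, 260.1], [212.8, 266.3], [228.1, 274.8], [233.8, 270.6], [233.3, 263.3], [227.8, 259.6], [226.6, 249.6]]
we [445.375 315.125] [474.125 352.125]
[[456.1, 315.1], [453.1, 318.3], [451.6, 326.6], [446.8, 328.3], [445.3, 336.1], [464.8, 352.1], [472.1, 345.6], [473.8, 336.8], [468.1, 334.1], [470.8, 323.1]]
top plate 488.6 -51.3 193.9 203.9 1.6
top tile 491.7 -52.1 69.2 109.3 1.49
cap [359.375 239.875] [365.625 246.625] [362.59 243.22]
sp [247.875 271.125] [269.125 282.625]
[[248.8, 272.6], [247.8, 279.6], [249.3, 281.1], [267.6, 281.6], [269.1, 275.3], [267.3, 272.8], [252.1, 271.1]]
we [451.375 251.625] [472.875 266.375]
[[451.6, 256.3], [452.3, 258.6], [468.1, 266.3], [470.6, 263.8], [472.8, 255.6], [461.3, 251.6]]
```

Run:
```python
from h import *
S={"scene":dict(jig=(318,295),roi=(245,240,395,352)),"top":dict(jig=(348,265),roi=(298,222,398,312))}
U=4
for n in P:
    s=S[n]; im=cv2.resize(cv2.imread(f"pics/{n}avg.png"),None,fx=U,fy=U,interpolation=cv2.INTER_CUBIC)
    hsv=cv2.cvtColor(im,cv2.COLOR_BGR2HSV); v=hsv[...,2].astype(int)
    k=(np.arange(v.shape[1])/U); r=np.arange(v.shape[0])/U
    x0,y0,x1,y1=s["roi"]; roi=(k[None]>x0)&(k[None]<x1)&(r[:,None]>y0)&(r[:,None]<y1)
    px=lambda c:(c[:,0]+.5)/U-.5
    tm=(v>(205 if n=="top" else 212))&roi
    big=max(cv2.findContours(tm.astype(np.uint8),0,1)[0],key=cv2.contourArea); tile=px(big)
    pm=((v>100)&(hsv[...,1]<70)&roi).astype(np.uint8); pm=cv2.morphologyEx(pm,cv2.MORPH_OPEN,np.ones((41,41),np.uint8))
    plate=px(cv2.convexHull(max(cv2.findContours(pm,0,1)[0],key=cv2.contourArea)))
    for nm,c,z in(("plate",plate,.008),("tile",tile,.023)):
        w=onz(n,c,z)*1000; (cx,cy),(a,b),th=R=cv2.minAreaRect(w.astype(np.float32)); print(n,nm,round(cx,1),round(cy,1),round(a,1),round(b,1),round(th,2))
        # side line fits in world
        t=np.radians(th);E=np.array([[np.cos(t),np.sin(t)],[-np.sin(t),np.cos(t)]]);q=(w-[cx,cy])@E.T
        print("  x-range",q[:,0].min().round(1),q[:,0].max().round(1))
        print(cv2.approxPolyDP((c*10).astype(np.int32).reshape(-1,1,2),25,True)[:,0].tolist())
    for u in ([(318,295),(280,300),(325,325)] if n=="scene" else [(348,265),(315,290),(380,280)]): print(u,im[u[1]*U,u[0]*U])
```

```text
scene plate 497.8 -51.7 177.3 205.7 1.52
  x-range -88.6 88.6
[[2573, 2933], [2961, 2553], [3066, 2553], [3766, 2816], [3766, 2918], [3431, 3373], [3328, 3373], [2573, 3036]]
scene tile 466.3 -36.8 123.7 144.8 2.22
  x-range -61.8 61.8
[[2541, 2991], [3093, 3226], [3073, 3191], [3111, 3161], [2968, 3043], [2866, 3021], [2826, 2888], [3298, 3088], [3471, 2893], [3031, 2691], [2951, 2743], [2851, 2691]]
(318, 295) [244 248 248]
(280, 300) [216 208 205]
(325, 325) [207 200 197]
top plate 498.1 -51.2 173.5 203.9 1.69
  x-range -86.7 86.7
[[3073, 2298], [3876, 2313], [3888, 2996], [3063, 2991]]
top tile 491.7 -52.1 69.2 109.3 1.49
  x-range -34.6 34.6
[[3261, 2531], [3261, 2793], [3701, 2808], [3686, 2556]]
(348, 265) [221 228 228]
(315, 290) [185 181 181]
(380, 280) [182 178 178]
```

Run:
```python
from h import *
U=8
j=np.array([.498,-.0515]);yaw=np.radians(1.6);R=np.array([[np.cos(yaw),-np.sin(yaw)],[np.sin(yaw),np.cos(yaw)]])
X,e=tri((343.4,267.5),(362.5,243.2));print("cap",X.round(4),e,"in jig",R.T@(X[:2]-j))
im=cv2.resize(cv2.imread("pics/topavg.png")[255:300,235:285],None,fx=U,fy=U,interpolation=cv2.INTER_CUBIC)
g=im.max(2)
for th in(110,130,150,170,190,210,225):
    cs=cv2.findContours((g>th).astype(np.uint8),0,1)[0]
    if not cs: continue
    c=(max(cs,key=cv2.contourArea)[:,0]+.5)/U-.5+[235,255]
    for z in(.02,.054): 
        w=onz("top",c,z)*1000;(x,y),(a,b),t=cv2.minAreaRect(w.astype(np.float32));print("top",th,z,*np.round([x,y,a,b,t],1))
im=cv2.resize(cv2.imread("pics/sceneavg.png")[235:285,200:250],None,fx=U,fy=U,interpolation=cv2.INTER_CUBIC)
g=im.max(2)
for th in(205,215,225,235):
    for c in cv2.findContours((g>th).astype(np.uint8),0,1)[0]:
        if cv2.contourArea(c)<300: continue
        c=(c[:,0]+.5)/U-.5+[200,235];w=onz("scene",c,.054 if c[:,1].mean()<254 else .02)*1000;(x,y),(a,b),t=cv2.minAreaRect(w.astype(np.float32))
        print("sc",th,c.mean(0).round(1),((c.min(0)+c.max(0))/2).round(1),*np.round([x,y,a,b,t],1))
for lab,uv in(("timer",(204,218)),("wv",(168,286)),("gv",(149,267))): print(lab,onz("top",uv,.02)[0].round(3))
```

```text
cap [ 0.5456 -0.0827  0.0517] [np.float64(0.1), np.float64(0.1)] in jig [ 0.0467067  -0.03254024]
top 110 0.02 456.4 163.1 51.0 25.7 87.6
top 110 0.054 452.4 159.4 49.6 25.0 87.6
top 130 0.02 456.6 163.1 49.7 24.0 88.0
top 130 0.054 452.6 159.4 48.3 23.4 88.0
top 150 0.02 456.8 163.2 48.2 22.2 88.8
top 150 0.054 452.8 159.5 46.9 21.6 88.8
top 170 0.02 456.7 163.2 46.2 20.5 88.1
top 170 0.054 452.6 159.5 45.0 19.9 88.1
top 190 0.02 457.7 169.3 17.3 32.8 2.8
top 190 0.054 453.6 165.4 16.8 31.9 2.8
top 210 0.02 460.1 170.4 12.8 29.3 14.8
top 210 0.054 455.9 166.5 12.4 28.5 14.8
sc 205 [230.4 263.7] [230.4 263.8] 462.3 145.7 11.1 6.9 41.4
sc 205 [214.9 261.1] [214.7 261.1] 450.4 179.8 15.3 8.1 59.8
sc 205 [220.2 249.7] [220.2 249.6] 456.9 163.6 26.4 11.1 86.8
sc 215 [230.4 263.7] [230.4 263.8] 462.2 145.6 9.8 6.3 41.4
sc 215 [214.9 261.1] [214.8 261.1] 450.4 179.9 13.9 7.3 60.9
sc 215 [220.2 249.7] [220.2 249.6] 456.9 163.6 25.5 10.2 86.5
sc 225 [230.4 263.8] [230.4 263.8] 462.2 145.8 8.7 5.4 70.9
sc 225 [214.8 261.1] [214.7 261. ] 450.6 180.2 12.2 6.4 59.9
sc 225 [220.2 249.6] [220.2 249.6] 456.9 163.6 24.3 9.2 86.5
sc 235 [214.6 260.9] [214.6 261. ] 450.7 180.7 9.5 5.6 58.9
sc 235 [220.2 249.6] [220.1 249.5] 456.9 163.8 22.7 8.0 86.5
timer [0.596 0.308]
wv [0.424 0.379]
gv [0.468 0.43 ]
```

```bash
cat >> h.py <<'E'
from scipy.spatial.transform import Rotation as Ro
J=np.array([.498,-.0515]);YAW=1.6
def jw(x,y): a=np.radians(YAW);return J+[np.cos(a)*x-np.sin(a)*y,np.sin(a)*x+np.cos(a)*y]
def rot(s=None):
    q=(s or state())["eef_rot"];return Ro.from_quat([q[1],q[2],q[3],q[0]]).as_matrix()
def go(pos,yaw,frm=None):
    "units from pose frm=(pos,yaw) or now; yaw = world angle of tool y in deg, mod 180"
    s=state()
    if frm is None: p=s["tcp_pos"];M=rot(s);y0=np.degrees(np.arctan2(M[1,1],M[0,1]))
    else: p,y0=frm
    a=np.radians(y0); ty=np.array([np.cos(a),np.sin(a),0]);tx=np.array([np.sin(a),-np.cos(a),0])*-1
    d=np.asarray(pos)-p; dy=(yaw-y0+90)%180-90
    print("from",np.round(p,4),round(y0,2),"->",np.round([d@tx/.4,d@ty/.4,-d[2]/.4,-dy/180],4))
E
python3 - <<'E'
from h import *
print(rot().round(3)); v=jw(.0462,-.0325); print(v)
go([.33,.2,.25],91.6); go([*v,.16],91.6,((.33,.2,.25),91.6))
E
```

```text
[[-0.974  0.227  0.   ]
 [ 0.227  0.974 -0.   ]
 [-0.    -0.    -1.   ]]
[ 0.54508944 -0.08269735]
from [0.1134 0.4869 0.2533] 76.89 -> [-0.6901 -0.5758  0.0081 -0.0817]
from [0.33 0.2  0.25] 91.6 -> [-0.5178 -0.7215  0.225  -0.    ]
```

Request:
servo_tool(
  motion="-0.6901 -0.5758 0.008 -0.0817 -1;-0.6901 -0.5758 0.008 -0.0817 -1;-0.6901 -0.5758 0.008 -0.0817 -1;-0.6901 -0.5758 0.008 -0.0817 -1;-0.6901 -0.5758 0.008 -0.0817 -1;-0.6901 -0.5758 0.008 -0.0817 -1;-0.6901 -0.5758 0.008 -0.0817 -1;-0.6901 -0.5758 0.008 -0.0817 -1",
)

```text
t: 1.3
tcp_pos: [0.3321, 0.1966, 0.2504]
eef_rot: [0.001, -0.011, 1.0, -0.0]
contact_force: [0.1, -0.1, -0.9]
width: 1.001
gripper_force: 0.0
```

Request:
servo_tool(
  motion="-0.5178 -0.7215 0.225 0 -1;-0.5178 -0.7215 0.225 0 -1;-0.5178 -0.7215 0.225 0 -1;-0.5178 -0.7215 0.225 0 -1;-0.5178 -0.7215 0.225 0 -1;-0.5178 -0.7215 0.225 0 -1;-0.5178 -0.7215 0.225 0 -1;-0.5178 -0.7215 0.225 0 -1",
)

```text
t: 2.1
tcp_pos: [0.5468, -0.0864, 0.1584]
eef_rot: [-0.0, -0.012, 1.0, -0.0]
contact_force: [0.1, 0.1, -0.6]
width: 0.999
gripper_force: 0.0
```

Run:
```python
from h import *
s=state();print(s["t"],s["q"].round(2),s["contact_force"].round(1)); v=jw(.0462,-.0325); go([*v,.1],91.6)
```

```text
2.1 [-0.16  0.4  -0.02  1.15 -0.   -0.18] [ 0.1  0.1 -0.6]
from [ 0.5468 -0.0864  0.1584] 91.36 -> [ 0.004   0.0092  0.1461 -0.0014]
```

Request:
servo_tool(
  motion="0 0 0.15 0 -1;0 0 0.15 0 -1;0 0 0.15 0 -1;0 0 0.15 0 -1",
)

```text
t: 2.5
tcp_pos: [0.5455, -0.0821, 0.1014]
eef_rot: [0.001, -0.014, 1.0, -0.0]
contact_force: [0.6, 0.4, -0.1]
width: 0.998
gripper_force: 0.0
```

Run:
```python
from h import *
v=jw(.0462,-.0325); go([*v,.05],91.6)
```

```text
from [ 0.5455 -0.0821  0.1014] 91.65 -> [ 0.0011 -0.0015  0.1285  0.0003]
```

Request:
servo_tool(
  motion="0 0 0.05 0 -1;0 0 0.09 0 -1;0 0 0.115 0 -1;0 0 0.128 0 -1;0 0 0.128 0 -1;0 0 0.128 0 -1",
  newtons=25,
)

```text
t: 3.1
tcp_pos: [0.5458, -0.0826, 0.0499]
eef_rot: [0.001, -0.014, 1.0, -0.0]
contact_force: [-0.1, 1.0, -0.2]
width: 0.998
gripper_force: 0.0
```

Request:
servo_tool(
  motion="0 0 0 0 0;0 0 0 0 0.2;0 0 0 0 0.4;0 0 0 0 0.6;0 0 0 0 0.8;0 0 0 0 0.8;0 0 0 0 0.8;0 0 0 0 0.8",
  newtons=25,
)

```text
t: 3.9
tcp_pos: [0.5453, -0.0828, 0.0491]
eef_rot: [0.0, -0.014, 1.0, -0.0]
contact_force: [-1.5, -1.1, 2.4]
width: 0.235
gripper_force: 24.5
```

Request:
servo_tool(
  motion="0 0 -0.04 0 0.8;0 0 -0.1 0 0.8;0 0 -0.2 0 0.8;0 0 -0.3 0 0.8;0 0 -0.35 0 0.8;0 0 -0.35 0 0.8",
)

```text
t: 4.5
tcp_pos: [0.5473, -0.0829, 0.1925]
eef_rot: [0.004, -0.014, 1.0, -0.001]
contact_force: [0.3, -0.1, -0.7]
width: 0.235
gripper_force: 24.5
```

Run:
```python
from h import *
s=state();print(s["width"],s["gripper_force"]);go([.49,.27,.12],91.6)
```

```text
0.23478827529001103 24.455483170459047
from [ 0.5473 -0.0829  0.1925] 91.6 -> [ 0.1186  0.886   0.1813 -0.    ]
```

Request:
servo_tool(
  motion="0.02 0.11 0 0 0.8;0.04 0.23 0 0 0.8;0.055 0.35 0 0 0.8;0.07 0.47 0 0 0.8;0.085 0.59 0 0 0.8;0.1 0.71 0.02 0 0.8;0.11 0.82 0.08 0 0.8;0.115 0.882 0.15 0 0.8",
)

```text
t: 5.3
tcp_pos: [0.4884, 0.2721, 0.1275]
eef_rot: [0.0, -0.016, 1.0, 0.001]
contact_force: [1.0, -0.9, -0.6]
width: 0.231
gripper_force: 24.5
```

Request:
servo_tool(
  motion="0 0 0 0 0.8;0 0 0.05 0 0.8;0 0 0.1 0 0.8;0 0 0.1 0 0.8;0 0 0.1 0 0.8",
)

```text
t: 5.8
tcp_pos: [0.4889, 0.2676, 0.0885]
eef_rot: [-0.001, -0.013, 1.0, -0.001]
contact_force: [0.3, -0.5, 0.7]
width: 0.231
gripper_force: 24.5
```

Run:
```python
from h import *
s=state();print(s["width"],s["contact_force"]);go([.49,.27,.042],91.6)
```

```text
0.23145293394448024 [ 0.32558157 -0.51268431  0.70830213]
from [0.4889 0.2676 0.0885] 91.54 -> [-0.0028  0.0059  0.1164 -0.0004]
```

Request:
servo_tool(
  motion="0 0 0.05 0 0.8;0 0 0.09 0 0.8;0 0 0.11 0 0.8;0 0 0.114 0 0.8;0 0 0.114 0 0.8;0 0 0.114 0 0.8",
)

```text
t: 6.4
tcp_pos: [0.4901, 0.269, 0.0444]
eef_rot: [0.001, -0.014, 1.0, 0.0]
contact_force: [-0.3, 0.2, 0.2]
width: 0.233
gripper_force: 24.5
```

Request:
servo_tool(
  motion="0 0 0.002 0 0.8;0 0 0.004 0 0.8;0 0 0.004 0 0.8",
)

```text
t: 6.7
tcp_pos: [0.4894, 0.2688, 0.0419]
eef_rot: [0.0, -0.014, 1.0, 0.0]
contact_force: [0.3, -0.5, -0.6]
width: 0.234
gripper_force: 24.5
```

Request:
servo_tool(
  motion="0 0 0.002 0 0.8;0 0 0.003 0 0.8;0 0 0.004 0 0.8;0 0 0.004 0 0.8",
)

```text
t: 7.1
tcp_pos: [0.4896, 0.2688, 0.0411]
eef_rot: [0.0, -0.014, 1.0, 0.0]
contact_force: [-1.4, -1.3, 6.2]
width: 0.229
gripper_force: 25.3
```

Contact with the worktop. I release gently.

Request:
servo_tool(
  motion="0 0 0 0 0.45;0 0 0 0 0.3;0 0 0 0 0.1;0 0 0 0 -0.1;0 0 0 0 -0.2;0 0 0 0 -0.2",
)

```text
t: 7.7
tcp_pos: [0.4892, 0.2687, 0.04]
eef_rot: [-0.0, -0.014, 1.0, -0.0]
contact_force: [-0.2, 0.0, -0.0]
width: 0.598
gripper_force: 0.0
```

Request:
servo_tool(
  motion="0 0 -0.05 0 -0.2;0 0 -0.12 0 -0.2;0 0 -0.22 0 -0.2;0 0 -0.3 0 -0.2;0 0 -0.3 0 -0.2;0 0 -0.3 0 -0.2",
)

```text
t: 8.3
tcp_pos: [0.4898, 0.269, 0.161]
eef_rot: [0.001, -0.014, 1.0, 0.001]
contact_force: [-0.9, -0.7, -1.6]
width: 0.598
gripper_force: 0.0
```

Run:
```python
from h import *
s=state();print(s["t"],s["width"],s["q"].round(2))
I={n:grab(n,2) for n in P}
a=cv2.resize(I["scene"][180:300,100:260],(400,300));b=cv2.resize(I["top"][200:320,120:280],(400,300))
cv2.imwrite("pics/c1.png",np.hstack([a,b]))
go([.457,.1632,.12],87.3-90); go([.457,.1632,.12],87.3+91)
```

```text
8.3 0.5976934456677536 [ 0.5   0.41 -0.    1.16 -0.    0.47]
from [0.4883 0.2682 0.1584] 91.59 -> [ 0.0855 -0.2601  0.0961 -0.4761]
from [0.4883 0.2682 0.1584] 91.59 -> [ 0.0855 -0.2601  0.0961 -0.4817]
```

View pics/c1.png

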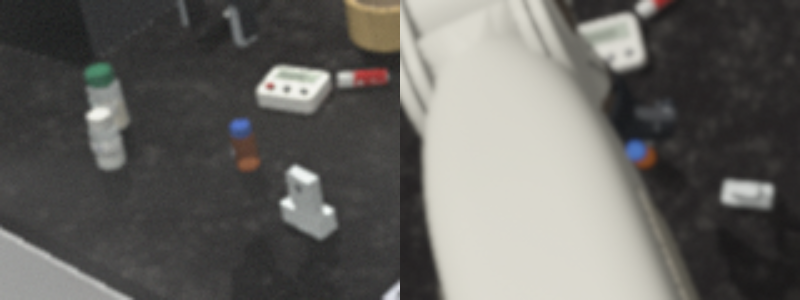

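The vial stands upright at (645,153) in the right-hand crop, and the spacer is undisturbed. On to the spacer.

Request:
servo_tool(
  motion="0 -0.08 0 -0.047 -0.2;0.02 -0.17 0 -0.09 -0.2;0.05 -0.22 0 -0.14 -0.2;0.0855 -0.2601 0 -0.187 -0.2;0.0855 -0.2601 0 -0.234 -0.2;0.0855 -0.2601 0 -0.281 -0.2;0.0855 -0.2601 0 -0.328 -0.2;0.0855 -0.2601 0 -0.375 -0.2",
)

```text
t: 9.3
tcp_pos: [0.4572, 0.1634, 0.1589]
eef_rot: [-0.001, -0.57, 0.822, 0.0]
contact_force: [-0.4, -0.2, -0.3]
width: 0.602
gripper_force: 0.0
```

Request:
servo_tool(
  motion="0 0 0 -0.047 -0.2;0 0 0 -0.094 -0.2;0 0 0.05 -0.101 -0.2;0 0 0.05 -0.101 -0.2;0 0 0.05 -0.101 -0.2;0 0 0.05 -0.101 -0.2",
)

```text
t: 9.9
tcp_pos: [0.4581, 0.1638, 0.1403]
eef_rot: [-0.0, -0.69, 0.724, 0.0]
contact_force: [0.5, -0.3, 0.6]
width: 0.602
gripper_force: 0.0
```

Run:
```python
from h import *
s=state();print(s["t"],s["width"],s["q"].round(2));go([.457,.1632,.046],177.3)
im=grab("scene",3);cv2.imwrite("pics/c2.png",cv2.resize(im[170:320,130:330],(800,600)))
```

```text
9.9 0.602374300530215 [ 0.34  0.3  -0.23  1.05 -0.   -1.18]
from [0.4581 0.1638 0.1403] 177.25 -> [ 0.0016  0.0026  0.2356 -0.0003]
```

View pics/c2.png

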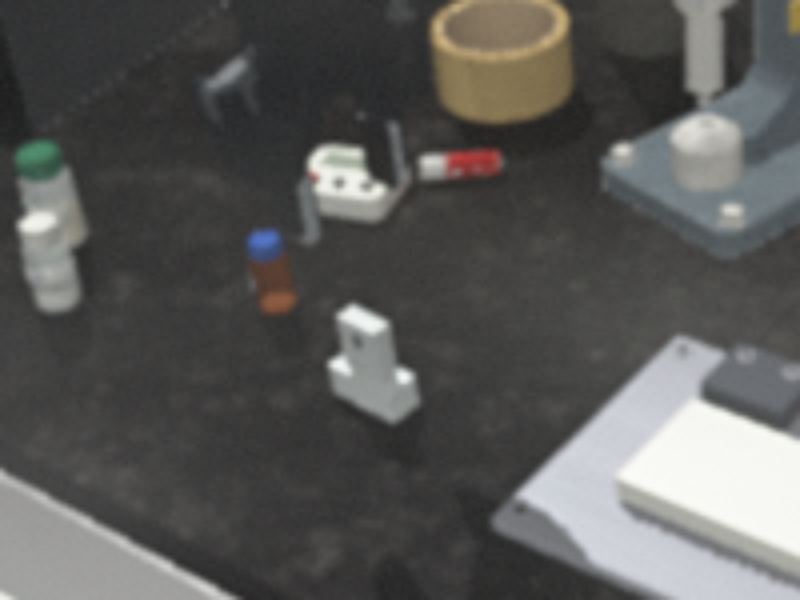

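The vial stands at (272,272) in the crop, and the fingers straddle the line to the spacer. I descend and grip the tab.

Request:
servo_tool(
  motion="0.001 0.002 0.1 0 -0.2;0.001 0.002 0.18 0 -0.2;0.001 0.002 0.22 0 -0.2;0.001 0.002 0.235 0 -0.2;0.001 0.002 0.235 0 -0.2;0.001 0.002 0.235 0 -0.2",
)

```text
t: 10.65
tcp_pos: [0.4581, 0.1638, 0.0471]
eef_rot: [0.001, -0.69, 0.724, -0.0]
contact_force: [0.9, -0.3, 0.3]
width: 0.6
gripper_force: 0.0
```

Request:
servo_tool(
  motion="0 0 0 0 0.2;0 0 0 0 0.4;0 0 0 0 0.6;0 0 0 0 0.8;0 0 0 0 1;0 0 0 0 1;0 0 0 0 1;0 0 0 0 1",
  newtons=40,
)

```text
t: 11.45
tcp_pos: [0.4575, 0.1635, 0.0466]
eef_rot: [0.0, -0.69, 0.724, -0.0]
contact_force: [-1.5, 0.3, 4.7]
width: 0.13
gripper_force: 42.5
```

Request:
servo_tool(
  motion="0 0 -0.04 0 1;0 0 -0.1 0 1;0 0 -0.2 0 1;0 0 -0.2 0 1;0 0 -0.2 0 1",
)

```text
t: 11.95
tcp_pos: [0.4577, 0.1636, 0.1266]
eef_rot: [0.001, -0.69, 0.724, -0.0]
contact_force: [-0.6, 0.6, -1.1]
width: 0.136
gripper_force: 41.6
```

Run:
```python
from h import *
v=jw(.0445,-.032);print(v);go([*v,.126],181.6)
im=grab("scene",3);cv2.imwrite("pics/c3.png",cv2.resize(im[190:300,150:300],(750,550)))
```

```text
[ 0.54337614 -0.08224501]
from [0.4577 0.1636 0.1266] 177.28 -> [ 0.6036 -0.2432  0.0014 -0.024 ]
```

View pics/c3.png

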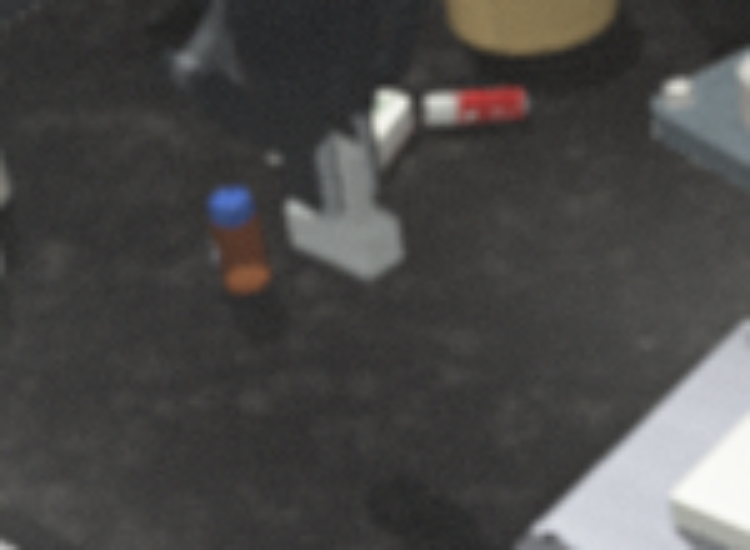

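The spacer is held level at about (345,230) in the crop. I carry it to the gap.

Request:
servo_tool(
  motion="0.07 -0.03 0 -0.005 1;0.16 -0.065 0 -0.01 1;0.26 -0.105 0 -0.015 1;0.36 -0.145 0 -0.02 1;0.46 -0.185 0 -0.024 1;0.55 -0.222 0 -0.024 1;0.6036 -0.2432 0 -0.024 1;0.6036 -0.2432 0 -0.024 1",
)

```text
t: 12.9
tcp_pos: [0.5428, -0.0854, 0.1243]
eef_rot: [0.001, 0.715, -0.699, -0.001]
contact_force: [0.5, -0.3, -1.1]
width: 0.133
gripper_force: 41.5
```

Request:
servo_tool(
  motion="0 0 0.05 0 1;0 0 0.08 0 1;0 0 0.08 0 1;0 0 0.08 0 1",
)

```text
t: 13.3
tcp_pos: [0.5421, -0.0816, 0.0934]
eef_rot: [0.001, 0.717, -0.697, -0.001]
contact_force: [0.2, -0.1, -0.8]
width: 0.131
gripper_force: 41.5
```

Run:
```python
from h import *
v=jw(.0445,-.032);go([*v,.055],181.6)
I={n:grab(n,2) for n in P}
a=cv2.resize(I["scene"][235:345,250:390],(400,314));b=cv2.resize(I["top"][222:312,298:398],(400,314))
cv2.imwrite("pics/c4.png",np.hstack([a,b]))
```

```text
from [ 0.5421 -0.0816  0.0934] -178.34 -> [ 0.0018 -0.0031  0.096   0.0003]
```

View pics/c4.png

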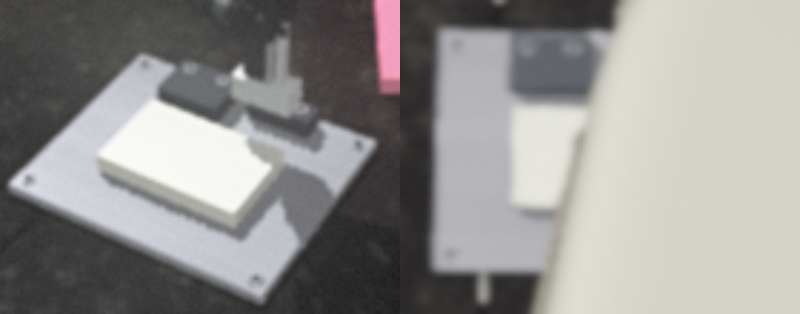

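The spacer is above the gap at (285,85) in the crop, and the tile has not moved. I lower it.

Request:
servo_tool(
  motion="0.001 -0.003 0.04 0 1;0.001 -0.003 0.07 0 1;0.001 -0.003 0.085 0 1;0.001 -0.003 0.085 0 1;0.001 -0.003 0.085 0 1",
)

```text
t: 14.0
tcp_pos: [0.5441, -0.0828, 0.0602]
eef_rot: [0.0, 0.717, -0.697, -0.0]
contact_force: [0.3, -0.9, -1.4]
width: 0.128
gripper_force: 41.5
```

Request:
servo_tool(
  motion="0 0 0.004 0 1;0 0 0.006 0 1;0 0 0.008 0 1;0 0 0.01 0 1;0 0 0.01 0 1",
)

```text
t: 14.5
tcp_pos: [0.544, -0.0828, 0.0561]
eef_rot: [0.0, 0.717, -0.697, -0.0]
contact_force: [-0.1, 0.5, -1.3]
width: 0.132
gripper_force: 41.5
```

Request:
servo_tool(
  motion="0 0 0.002 0 1;0 0 0.004 0 1;0 0 0.005 0 1;0 0 0.005 0 1",
)

```text
t: 14.9
tcp_pos: [0.5442, -0.0828, 0.0546]
eef_rot: [-0.0, 0.717, -0.697, 0.0]
contact_force: [-1.1, 0.4, 3.3]
width: 0.13
gripper_force: 42.2
```

Request:
servo_tool(
  motion="0 0 0 0 0.65;0 0 0 0 0.5;0 0 0 0 0.3;0 0 0 0 0.1;0 0 0 0 0;0 0 0 0 0",
)

```text
t: 15.5
tcp_pos: [0.5441, -0.0828, 0.054]
eef_rot: [0.0, 0.717, -0.697, -0.0]
contact_force: [-0.8, -0.8, 0.1]
width: 0.501
gripper_force: 0.0
```

Request:
servo_tool(
  motion="0 0 -0.03 0 0;0 0 -0.08 0 0;0 0 -0.16 0 0;0 0 -0.24 0 0;0 0 -0.24 0 0;0 0 -0.24 0 0",
)

```text
t: 16.1
tcp_pos: [0.5449, -0.0829, 0.1519]
eef_rot: [-0.001, 0.717, -0.697, 0.001]
contact_force: [-0.0, -0.0, -0.2]
width: 0.5
gripper_force: 0.0
```

Run:
```python
from h import *
v=jw(-.041-.016-.030,0.0);print(v);go([*v,.15],91.6)
im=grab("scene",3);cv2.imwrite("pics/c5.png",cv2.resize(im[235:345,250:390],(700,550)))
```

```text
[ 0.41103392 -0.05392918]
from [ 0.5449 -0.0829  0.1519] -178.4 -> [-0.0817  0.3326  0.0047  0.5   ]
```

View pics/c5.png

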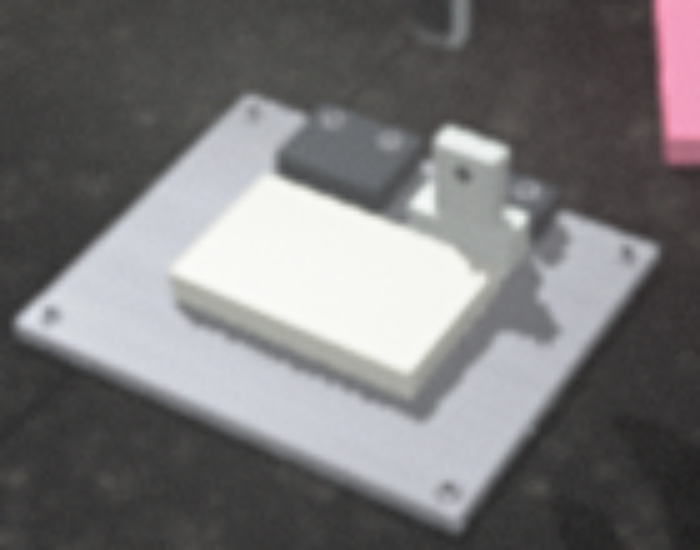

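The spacer stands in the gap at (470,200) in the crop, lengthwise along the stop. Next I move to the front of the tile.

Request:
servo_tool(
  motion="-0.01 0.05 0 0.047 -0.2;-0.03 0.12 0 0.094 -0.4;-0.05 0.2 0 0.14 -0.4;-0.07 0.28 0 0.187 -0.4;-0.08 0.31 0 0.234 -0.4;-0.08 0.31 0 0.281 -0.4;-0.08 0.31 0 0.328 -0.4;-0.08 0.31 0 0.375 -0.4",
)

```text
t: 17.05
tcp_pos: [0.4182, -0.0541, 0.1491]
eef_rot: [-0.001, -0.206, 0.979, 0.0]
contact_force: [0.0, -0.2, -1.2]
width: 0.702
gripper_force: 0.0
```

Request:
servo_tool(
  motion="0 0 0 0.047 -0.4;0 0 0 0.094 -0.4;0 0 0 0.125 -0.4;0 0 0 0.125 -0.4;0 0 0 0.125 -0.4",
)

```text
t: 17.55
tcp_pos: [0.4187, -0.0542, 0.1494]
eef_rot: [-0.001, -0.015, 1.0, 0.0]
contact_force: [0.2, 0.0, -0.2]
width: 0.702
gripper_force: 0.0
```

Run:
```python
from h import *
s=state();print(s["t"],s["width"],s["q"].round(2))
v=jw(-.064,-.0005);print(v);go([*v,.040],91.6)
U=4;im=cv2.resize(grab("top",3),None,fx=U,fy=U,interpolation=cv2.INTER_CUBIC)
v=im.max(2);m=np.zeros(v.shape,np.uint8);m[222*U:312*U,298*U:398*U]=1
cs=cv2.findContours(((v>205)&(m>0)).astype(np.uint8),0,1)[0]
for c in sorted(cs,key=cv2.contourArea)[-2:]:
    print(cv2.minAreaRect((onz("top",(c[:,0]+.5)/U-.5,.023)*1000).astype(np.float32)))
```

```text
17.55 0.7024012841197619 [-0.13  0.17 -0.37  1.03 -0.   -0.16]
[ 0.43403891 -0.05378679]
from [ 0.4187 -0.0542  0.1494] 91.72 -> [-3.850e-02 -2.000e-04  2.735e-01  6.000e-04]
((491.06298828125, -12.715808868408203), (33.50973129272461, 68.8777847290039), 87.79142761230469)
((464.83642578125, -103.39840698242188), (124.50322723388672, 189.0703125), 79.61701965332031)
```

Request:
servo_tool(
  motion="-0.038 0 0.1 0 -0.4;-0.038 0 0.19 0 -0.4;-0.038 0 0.25 0 -0.4;-0.038 0 0.273 0 -0.4;-0.038 0 0.273 0 -0.4;-0.038 0 0.273 0 -0.4",
)

```text
t: 18.3
tcp_pos: [0.4352, -0.0539, 0.0417]
eef_rot: [0.001, -0.014, 1.0, -0.0]
contact_force: [0.9, -0.1, -0.0]
width: 0.699
gripper_force: 0.0
```

Request:
servo_tool(
  motion="0 0 0.006 0 -0.4;0 0 0.012 0 -0.4;0 0 0.018 0 -0.4;0 0 0.02 0 -0.4;0 0 0.02 0 -0.4",
)

```text
t: 18.8
tcp_pos: [0.4344, -0.0538, 0.0329]
eef_rot: [-0.0, -0.014, 1.0, -0.0]
contact_force: [-0.0, 0.9, -0.4]
width: 0.702
gripper_force: 0.0
```

Request:
servo_tool(
  motion="0 0 0.004 0 -0.4;0 0 0.008 0 -0.4;0 0 0.01 0 -0.4;0 0 0.01 0 -0.4",
)

```text
t: 19.2
tcp_pos: [0.4343, -0.0538, 0.0287]
eef_rot: [-0.0, -0.014, 1.0, 0.0]
contact_force: [-0.4, 0.3, -0.2]
width: 0.697
gripper_force: 0.0
```

Request:
servo_tool(
  motion="0 0 0.003 0 -0.4;0 0 0.005 0 -0.4;0 0 0.006 0 -0.4;0 0 0.006 0 -0.4",
)

```text
t: 19.6
tcp_pos: [0.4344, -0.0538, 0.0264]
eef_rot: [-0.0, -0.014, 1.0, 0.0]
contact_force: [-0.7, -0.1, -0.0]
width: 0.7
gripper_force: 0.0
```

Request:
servo_tool(
  motion="0 0 0.003 0 -0.4;0 0 0.005 0 -0.4;0 0 0.005 0 -0.4;0 0 0.005 0 -0.4",
)

```text
t: 20.0
tcp_pos: [0.4345, -0.0538, 0.025]
eef_rot: [0.0, -0.014, 1.0, -0.0]
contact_force: [-2.0, 0.4, 5.0]
width: 0.696
gripper_force: 2.7
```

Request:
servo_tool(
  motion="0 0 0.003 0 -0.4;0 0 0.005 0 -0.4;0 0 0.005 0 -0.4;0 0 0.005 0 -0.4",
)

```text
t: 20.4
tcp_pos: [0.4346, -0.0538, 0.0249]
eef_rot: [0.001, -0.014, 1.0, -0.0]
contact_force: [-7.5, 0.8, 24.2]
width: 0.701
gripper_force: 12.4
```

Contact with the plate came at TCP z 0.025. I back off 4 mm, then push forward.

Request:
servo_tool(
  motion="0 0 -0.016 0 -0.4;0 0 -0.016 0 -0.4;0 0 -0.016 0 -0.4",
)

```text
t: 20.7
tcp_pos: [0.4345, -0.0538, 0.0288]
eef_rot: [0.0, -0.014, 1.0, -0.0]
contact_force: [0.7, -0.8, 0.3]
width: 0.699
gripper_force: 0.0
```

Request:
servo_tool(
  motion="-0.008 0 0 0 -0.4;-0.016 0 0 0 -0.4;-0.022 0 0 0 -0.4;-0.027 0 0 0 -0.4;-0.032 0 0 0 -0.4;-0.036 0 0 0 -0.4;-0.04 0 0 0 -0.4;-0.04 0 0 0 -0.4",
)

```text
t: 21.5
tcp_pos: [0.4508, -0.0533, 0.0289]
eef_rot: [0.0, -0.014, 1.0, 0.0]
contact_force: [-0.3, -0.7, -0.7]
width: 0.702
gripper_force: 0.2
```

Request:
servo_tool(
  motion="-0.003 0 0 0 -0.4;-0.006 0 0 0 -0.4;-0.009 0 0 0 -0.4;-0.012 0 0 0 -0.4;-0.014 0 0 0 -0.4;-0.014 0 0 0 -0.4",
)

```text
t: 22.1
tcp_pos: [0.4565, -0.0532, 0.0289]
eef_rot: [0.0, -0.014, 1.0, 0.0]
contact_force: [-1.7, 0.4, 0.6]
width: 0.7
gripper_force: 1.0
```

Request:
servo_tool(
  motion="-0.002 0 0 0 -0.4;-0.004 0 0 0 -0.4;-0.006 0 0 0 -0.4;-0.006 0 0 0 -0.4;-0.006 0 0 0 -0.4",
)

```text
t: 22.6
tcp_pos: [0.457, -0.0532, 0.0287]
eef_rot: [-0.001, -0.014, 1.0, -0.0]
contact_force: [-5.9, 0.5, 3.9]
width: 0.7
gripper_force: 3.0
```

Request:
servo_tool(
  motion="-0.003 0 0 0 -0.4;-0.006 0 0 0 -0.4;-0.008 0 0 0 -0.4;-0.01 0 0 0 -0.4;-0.01 0 0 0 -0.4;-0.01 0 0 0 -0.4",
)

```text
t: 23.2
tcp_pos: [0.4572, -0.0531, 0.0282]
eef_rot: [-0.005, -0.014, 1.0, -0.0]
contact_force: [-13.0, -0.8, 10.2]
width: 0.7
gripper_force: 6.8
```

Run:
```python
from h import *
print(state()["contact_force"])
I={n:grab(n,4) for n in P}
for n in P: cv2.imwrite(f"pics/{n}end.png",I[n])
a=cv2.resize(I["scene"][235:345,250:390],(400,314),interpolation=2);b=cv2.resize(I["top"][222:312,298:398],(400,314),interpolation=2)
cv2.imwrite("pics/c6.png",np.hstack([a,b]))
```

```text
[-12.96670494  -0.77044312  10.21834524]
```

View pics/c6.png

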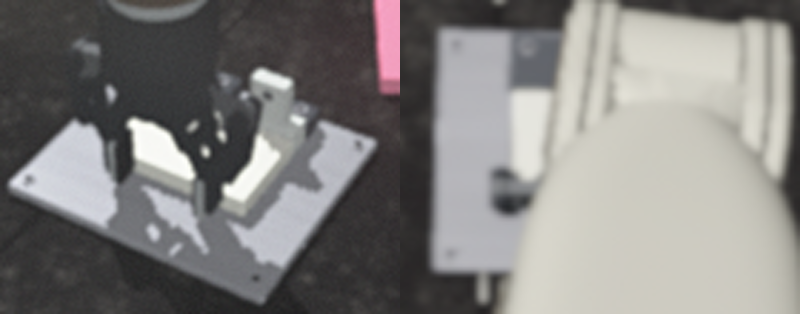

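The tile meets the deep stop in the top view at (530,88), and the spacer sits against it at (275,100) in the scene. I check the spacer position numerically.

Run:
```python
from h import *
U=8;x0,y0=330,252;im=cv2.resize(cv2.imread("pics/sceneend.png")[y0:300,x0:370],None,fx=U,fy=U,interpolation=cv2.INTER_CUBIC);g=im.max(2)
a=np.radians(YAW);R=np.array([[np.cos(a),-np.sin(a)],[np.sin(a),np.cos(a)]])
for th in(215,225,235,242):
    for c in cv2.findContours((g>th).astype(np.uint8),0,1)[0]:
        if cv2.contourArea(c)<250: continue
        c=(c[:,0]+.5)/U-.5+[x0,y0]
        for z in(.062,.028,.023):
            w=(onz("scene",c,z)-J)@R*1000;(x,y),s,t=cv2.minAreaRect(w.astype(np.float32));print(th,c.mean(0).round(1),z,np.round([x,y,*s,t],1))
s=(J*0);print([proj("scene",[*jw(.05,-.032),.062]).round(1)])
```

```text
215 [339.6 292.2] 0.062 [-27.7 -67.3  49.6  18.8  10.3]
215 [339.6 292.2] 0.028 [  4.7 -50.   52.4  19.9  10.3]
215 [339.6 292.2] 0.023 [  9.5 -47.4  52.9  20.1  10.3]
215 [353.6 276.6] 0.062 [ 21.4 -67.9   6.    7.9   2.9]
215 [353.6 276.6] 0.028 [ 56.6 -50.6   6.4   8.4   2.9]
215 [353.6 276.6] 0.023 [ 61.8 -48.    6.4   8.4   2.9]
215 [344.8 262.4] 0.062 [ 50.8 -33.   25.7  10.3  89.5]
215 [344.8 262.4] 0.028 [ 87.7 -13.7  27.2  10.9  89.5]
215 [344.8 262.4] 0.023 [ 93.1 -10.9  27.4  11.   89.5]
225 [339.5 292.3] 0.062 [-27.9 -67.4  48.7  18.1  10.4]
225 [339.5 292.3] 0.028 [  4.4 -50.1  51.5  19.2  10.4]
225 [339.5 292.3] 0.023 [  9.2 -47.5  51.9  19.3  10.4]
225 [353.7 276.6] 0.062 [ 21.4 -68.    5.    6.8   6.4]
225 [353.7 276.6] 0.028 [ 56.7 -50.7   5.3   7.2   6.4]
225 [353.7 276.6] 0.023 [ 61.8 -48.1   5.3   7.3   6.4]
225 [344.8 262.4] 0.062 [ 50.9 -32.9   9.   24.8   0.7]
225 [344.8 262.4] 0.028 [ 87.9 -13.6   9.5  26.2   0.7]
225 [344.8 262.4] 0.023 [ 93.3 -10.8   9.6  26.5   0.7]
235 [339.6 292.3] 0.062 [-28.4 -67.5  47.5  17.3  10.4]
235 [339.6 292.3] 0.028 [  4.  -50.1  50.3  18.3  10.4]
235 [339.6 292.3] 0.023 [  8.8 -47.6  50.7  18.4  10.4]
235 [344.7 262.4] 0.062 [ 51.2 -32.9   7.6  23.6   2.3]
235 [344.7 262.4] 0.028 [ 88.1 -13.6   8.   25.    2.3]
235 [344.7 262.4] 0.023 [ 93.5 -10.7   8.1  25.2   2.3]
242 [339.6 292.3] 0.062 [-28.5 -67.4  47.   16.5  10.5]
242 [339.6 292.3] 0.028 [  3.8 -50.1  49.7  17.4  10.5]
242 [339.6 292.3] 0.023 [  8.6 -47.5  50.1  17.6  10.5]
[array([344.1, 262.5])]
```

The spacer is at jig (50.8, −33) and square to the stop (expected 50, −32), so it is seated. Handing in.

```bash
python3 -c "
from plant import manip
print(manip.finish_job())"
```

```text
the job is handed in; nothing more can be done
None
```

The job is handed in, with no verdict returned: the vial stands upright on the worktop, the spacer measured about 1 mm from its seat at the shallow stop, and the fingers were holding the tile against the deep stop and spacer at about 13 N.

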